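Pack the walnut rings into the twist-lid tub on the turntable

ROBOT

A 6-joint arm with a two-finger parallel gripper is mounted at the origin on the work surface. World frame = base frame: x ahead of the robot, y to its left, z up, the work surface at z = 0. Lengths are in m, angles in rad, forces in N, time in s.
With the tool pointing down it reaches from about 0.3 to 0.85 m from the base axis. Payload 5.4 kg.
Tool frame: the origin (TCP) lies midway between the tips of the shut fingers; the grasp point (between the pads) lies 19 mm behind it (manip.grasp_offset is the distance from the TCP to the grasp point, in m); z points along the fingers, y is the line along which they close (so a half turn about z gives the same grasp; the last joint's range is limited). The gripper opens to 85 mm and grips with 20 to 120 N. Pads are 22 mm wide; open, the fingers measure 114 mm over their backs; the gripper's body (76 mm by 85 mm) begins 54 mm behind the grasp point. The pads swing forward as they close: fully open they stand 13 mm farther back than shut.
Start: joints at [0.963, 0.158, 1.597, -0, 1.386, -0.21], TCP at [0.223, 0.53, 0.231] pointing down, gripper open.
Joint ranges: [-2.91, 2.91], [-0.94, 2.29], [0.18, 2.7], [-1.29, 4.43], [0.17, 2.64], [-3, 3]. Speed limits (rad/s): [2.57, 2.57, 3.14, 3.14, 3.14, 3.14].

INTERFACE

Orientations are given as a rotation vector (axis times angle).
In Python, from cell import manip gives the robot as it stands.
- The arm moves only by the shell command python3 -m pendant 'ROWS'. ROWS is JSON, a list that holds one entry, the list of rows, each a list of 7 numbers: the shift along the tool's x, y, z in mm, then the turn, a rotation vector about the tool's x, y, z in degrees, then the finger opening in mm, from 0 to 85.4. In form: [[[x, y, z, wx, wy, wz, jaw], ...]]. A call has exactly 10 rows; each row is the pose to reach, as a shift and turn from the pose commanded when the call began, along the tool's axes at that moment; what a row does not reach only later rows make up. A row lasts 1/12 s, in which the tool goes at most 41.7 mm and 7.16 degrees, less where a joint would pass 70% of its speed; a pose out of reach is approached as far as the arm can. A call with a gripper value outside its range is refused whole. The fingers move at their own pace and stop on an object; the grip force is fixed at half the most. Time passes only in rows, so rows that repeat a pose let the fingers close, or fill a call up. It gives the time, the measured TCP pose, the force, the opening and the grip force at its end, in the units of the state.
- manip.read_state(): the state, without advancing time (a new reading comes with each control period).
- manip.camera(name): name is "scene" or "top" or "wrist"; returns the picture (420x560x3 uint8, red, green, blue); there is no depth.
- manip.calibration(name): a dict with "fx", "fy", "cx", "cy" (pixels), "rvec" (rotation vector, rad) and "tvec" (3), from world to camera coordinates, as OpenCV has them. Camera axes: x right, y down, z forward; pixel columns grow to the right and rows downward; lengths in m; the calibration is good to about 2 mm. A picture is of the moment at which its call begins: read the wrist's pose just before it. calibration takes no time and is no camera call; for the wrist camera it gives the pose at the moment of the call.
- manip.hand_in(): hands the job in; it is judged then, once.
Trained networks look in the newest picture that a camera, given by its name, has taken for a name from the list of things; names that differ only in an ending like _2 or _b are one class to them, and where a whole thing is asked for, a point or a joint stands for the part that bears it (a point fixed in the world has none). Each returns a list of dicts, best first, with "score" (0 to 1); they miss things now and then, are a little off and sometimes report something else, mostly with a low value. They report only what shows in the picture. A call takes as long as a camera call. They do not tell look-alikes from the thing itself.
- manip.recognise(name, camera): "centre" ([x, y, z] in m, in world coordinates, good to about 4 mm: the middle of the surface that is visible of it).
- manip.cut_out(name, camera): "region" (420x560 bool, what is visible of it).
The state is a dict: "clock": time; "joints": joint angles; "qd": joint speeds; "effort": joint torques, N m; "tcp_pos": TCP position; "tcp_rot": TCP orientation; "force": force on the tool from outside, world axes, zero at the start; "ft_torque": the same for the moment, N m; "grip_width": opening from 0.0 (shut) to 1.0 (fully open); "grip_force": force on a finger pad.
Only numpy, scipy, OpenCV 4.12 (cv2) and the standard library are available. Lean on these libraries where they do the work, as an engineer would, in place of code of your own. Each camera call takes 0.05 s, during which the arm holds its last target. There are 200 camera calls.

TASK

Turn the turntable by its post to the front notch, where the tub stands at the metal pointer, then put every walnut ring from the shelf into the tub, leaving the other pieces where they are. Rest the lid on the tub with its wing in line with the post and the turntable's axis, turn it back (anticlockwise) until it drops into its thread, then screw it clockwise as far as it goes. Finally turn the turntable on, anticlockwise, to its last notch.

Things in the scene. Friction and masses are not known exactly. Their poses are not given: they have to be found in the camera images.
- table_top (a joint): angle of the round plywood turntable, rad, anticlockwise positive from above. Sprung notches at 0 (tub starts here), 1.047 (front notch: tub beside the metal pointer) and 2.094 (last notch). Let go within about 0.45 rad of a notch it pulls itself in; between notches the spring resists, with up to about 15 N at the post. End stops 0.12 rad beyond the outer notches.
- station: fixed black base of the turntable, 210 mm across, 26 mm tall; origin on the work surface on the turntable's axis, z up. A small metal pointer at its edge on its -x side shows where the tub stands at the front notch. The turntable on it is 250 mm across, 12 mm thick, its top 38 mm above the work surface.
- post (a point): centre of the top end of the upright round walnut post by which the turntable is turned: 18 mm across, top 123 mm above the work surface and 85 mm above the turntable, 105 mm from the turntable's axis, straight across the axis from the tub. Turns with the turntable.
- tub: open blue plastic tub fixed on the turntable, its centre 60 mm from the turntable's axis: 118 mm outside diameter, 80 mm tall, floor and wall 4 mm; origin at the centre of its underside (38 mm above the work surface), z up, +x and -x towards the two gaps of its ledge. Its x lies 0.5 to 0.9 rad anticlockwise of the line from the turntable's axis to the tub (differs from start to start).
- gap (a point): middle of one of the two gaps, half a turn apart, in the tub's ledge, 50 mm from the tub's axis. The ledge, 7 to 12 mm below the rim, leaves a 94 mm mouth; gaps are 26 mm wide. A stop rib (1 to 18 mm below the rim) just past each gap's anticlockwise edge halts an ear over the gap; ribs 1.5 rad clockwise of each gap end the screwing, with the ears 1.28 rad clockwise of the gaps.
- lid: round grey twist lid with white wing, starts plug down; origin at the centre of the plug's underside, z up, wing along x (both ends alike). Plug 90 mm across, 26 mm tall (lowest 4 mm: 86 mm); disc 118 mm across, 26 to 32 mm up; wing 76 mm long, 12 mm thick, 32 to 58 mm up, gripped across its thickness. 0.11 to 0.18 kg. In the tub it turns freely, with 2 mm play.
- ear (a point): outer end of one of the lid's two ears, which stick out of the plug in line with the wing, to 53 mm from the axis; 16 mm wide, 9 to 13 mm above the plug's underside. Ears on the ledge: lid origin 64 mm above the tub's origin. Ears through the gaps: it drops 10 mm, to 54 mm, and the disc lies on the rim; then the ears pass under the ledge clockwise.
- shelf: fixed low grey laminate shelf, 230 x 280 mm, top board 90 mm above the work surface with a 10 mm tall, 6 mm wide lip all round; origin at the centre of its underside.
- ring1: smooth walnut ring, 36 mm outside, 18 mm hole, 12 mm tall, 20 g; origin at the centre of its underside, z along its axis. Starts flat on the shelf among other pieces; two to four of the rings are there (the rest are absent). All rings are alike.
- ring2: smooth walnut ring, 36 mm outside, 18 mm hole, 12 mm tall, 20 g; origin at the centre of its underside, z along its axis. Starts flat on the shelf among other pieces; two to four of the rings are there (the rest are absent). All rings are alike.
- ring3: smooth walnut ring, 36 mm outside, 18 mm hole, 12 mm tall, 20 g; origin at the centre of its underside, z along its axis. Starts flat on the shelf among other pieces; two to four of the rings are there (the rest are absent). All rings are alike.
- ring4: smooth walnut ring, 36 mm outside, 18 mm hole, 12 mm tall, 20 g; origin at the centre of its underside, z along its axis. Starts flat on the shelf among other pieces; two to four of the rings are there (the rest are absent). All rings are alike.
- brick: small interlocking plastic brick 32 x 16 x 19 mm, a bystander on the shelf to be left alone; origin at the centre of its underside.
- acrylic: clear green acrylic cube 25 mm, a bystander on the shelf to be left alone; origin at the centre of its underside.
- cone: aluminium toy cone 28 mm across, 37 mm tall, a bystander on the shelf to be left alone; origin at the centre of its underside.
- cup: white ceramic mug 72 mm across, 85 mm tall, a bystander on the work surface to be left alone; origin at the centre of its underside.
- arch: wooden arch block 80 x 20 x 60 mm, a bystander on the work surface to be left alone; origin at the centre of its underside.
- paste: closed jar 56 mm across, 75 mm tall, a bystander on the work surface to be left alone; origin at the centre of its underside.
- crayon: thick crayon 12 mm across, 82 mm long, lying, a bystander on the work surface to be left alone; origin at the centre of its underside.
Not all that is in view belongs to the job. Leave any yellow look-alike of the ring3 alone.

How it is judged:
By the outcome, as a careful person would: the job done as asked, in the order asked, and still so for the second after the job is handed in, with the robot touching nothing.
Of ring1, ring2, ring3, ring4 only 2 to 4 are there at a start; the rules pass over those that are not, and their reading is None.
At some moment in a run one of ring1, ring2, ring3, ring4 may be knocked a few centimetres aside while the robot is not near it.
It also fails if it takes over 210 s, if anything falls off the work surface, if the arm or the gripper's body presses on something with over 40 N, if the wrist force passes 120 N, or if a joint passes its speed limit or range.

## Working session

There is one attempt and no reset: what is moved stays moved. The work goes in short steps, Python scripts to look and compute and a shell command to move; the robot and the scene stay as the last step left them, time stands still between calls to the robot, and variables do not carry over. Pictures are saved under pics/ and viewed, at most 19 in all, crops included, and the job is handed in when it is done.

```bash
ls; mkdir -p pics
cat > h.py <<'E'
import numpy as np,cv2
from scipy.spatial.transform import Rotation as R
from cell import manip
def snap(c,fn=None):
    im=manip.camera(c)
    if fn: cv2.imwrite('pics/'+fn,im[:,:,::-1])
    return im
def ray(c,u,v,z,K=None):
    K=K or manip.calibration(c)
    Rm=R.from_rotvec(K['rvec']).as_matrix();t=np.array(K['tvec']).ravel()
    d=Rm.T@np.array([(u-K['cx'])/K['fx'],(v-K['cy'])/K['fy'],1]);o=-Rm.T@t
    return o+d*(z-o[2])/d[2]
def proj(c,p,K=None):
    K=K or manip.calibration(c)
    q=R.from_rotvec(K['rvec']).as_matrix()@np.array(p)+np.array(K['tvec']).ravel()
    return np.array([K['fx']*q[0]/q[2]+K['cx'],K['fy']*q[1]/q[2]+K['cy']])
def delta(p,yaw=None,base=None):
    """tool-frame shift mm to reach world TCP p (from measured), and wz deg to get tool y-axis yaw"""
    s=manip.read_state();T=R.from_rotvec(s['tcp_rot'])
    print('t',round(s['clock'],2),'shift',np.round(T.inv().apply(np.array(p)-s['tcp_pos'])*1000,1))
def st():
    s=manip.read_state();T=R.from_rotvec(s['tcp_rot']).as_matrix()
    print('t %.2f'%s['clock'],'tcp',np.round(s['tcp_pos'],4),'\n',np.round(T,3),'F',np.round(s['force'],1),'w',s['grip_width'],s['grip_force'],'q',np.round(s['joints'],3))
E
python3 - <<'E'
from h import *
st()
for c in ['top','scene']:
    im=snap(c,c+'0.png');K=manip.calibration(c);print(c,K)
    for n in ['station','post','tub','gap','lid','ear','shelf','ring1','brick','acrylic','cone','cup','arch','paste','crayon']:
        print(n,[(np.round(d['centre'],3).tolist(),round(d['score'],2),np.round(proj(c,d['centre'],K)).tolist()) for d in manip.recognise(n,c)][:7])
E
```

```text
pics
t 0.00 tcp [0.2224 0.5296 0.2303] 
 [[-0.922  0.387 -0.001]
 [ 0.387  0.922 -0.002]
 [ 0.    -0.002 -1.   ]] F [ 0.6 -0.1  0.9] w 0.9992241963961322 0.0 q [ 0.963  0.159  1.598  0.     1.386 -0.21 ]
top {'fx': 468.4495066365644, 'fy': 468.4495066365644, 'cx': 282.875745255376, 'cy': 210.2282902834632, 'rvec': array([ 2.11772199, -2.16028645,  0.20121785]), 'tvec': array([0.02646223, 0.59349909, 1.37602717])}
station [([0.519, -0.037, 0.036], 0.83, [300.0, 235.0])]
post [([0.52, -0.037, 0.037], 0.91, [300.0, 235.0])]
tub []
gap [([0.484, 0.002, 0.044], 0.79, [288.0, 246.0])]
lid [([0.433, -0.282, 0.032], 0.63, [381.0, 262.0]), ([0.708, -0.241, 0.01], 0.38, [362.0, 176.0])]
ear [([0.432, -0.281, 0.035], 0.59, [382.0, 262.0])]
shelf [([0.494, 0.332, 0.094], 0.97, [175.0, 244.0])]
ring1 [([0.544, 0.365, 0.105], 0.57, [163.0, 226.0]), ([0.538, 0.244, 0.102], 0.53, [205.0, 228.0]), ([0.671, 0.366, 0.012], 0.4, [171.0, 190.0]), ([0.431, -0.283, 0.036], 0.31, [382.0, 262.0]), ([0.52, -0.038, 0.042], 0.24, [300.0, 234.0])]
brick [([0.494, 0.33, 0.094], 0.48, [176.0, 244.0]), ([0.46, 0.36
[... 1098 characters left out ...]
8, 0.172, 0.057], 0.27, [270.0, 293.0])]
ring1 [([0.546, 0.244, 0.101], 0.59, [360.0, 238.0]), ([0.553, 0.364, 0.099], 0.59, [406.0, 264.0]), ([0.679, 0.361, 0.01], 0.54, [368.0, 325.0]), ([0.553, 0.31, 0.106], 0.47, [384.0, 250.0]), ([0.496, 0.005, 0.082], 0.2, [291.0, 194.0])]
brick [([0.467, 0.364, 0.106], 0.56, [425.0, 242.0])]
acrylic [([0.496, 0.007, 0.084], 0.72, [292.0, 193.0]), ([0.47, 0.424, 0.108], 0.53, [449.0, 253.0])]
cone [([0.447, -0.275, 0.03], 0.74, [226.0, 163.0])]
cup [([0.78, 0.172, 0.058], 0.56, [270.0, 293.0])]
arch [([0.366, -0.13, 0.059], 0.46, [282.0, 161.0])]
paste [([0.66, -0.289, 0.051], 0.62, [167.0, 188.0])]
crayon [([0.72, -0.234, 0.01], 0.46, [165.0, 218.0])]
```

View pics/top0.png

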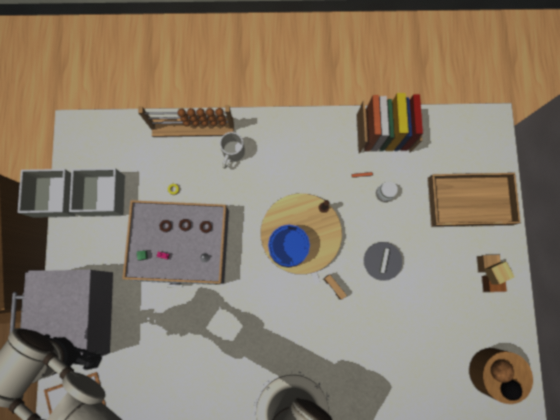

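View pics/scene0.png

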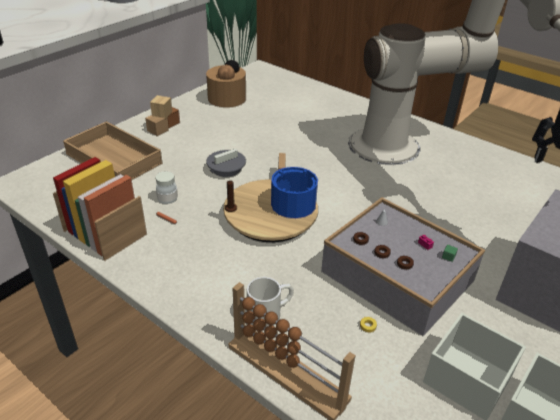

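```bash
cat >> h.py <<'E'
def fitc(c,mask,z):
    "ellipse hull of mask -> circle on plane z"
    cs=max(cv2.findContours(mask.astype(np.uint8),cv2.RETR_EXTERNAL,cv2.CHAIN_APPROX_NONE)[0],key=len)
    h=cv2.convexHull(cs)[:,0]
    K=manip.calibration(c);P=np.array([ray(c,u,v,z,K)[:2] for u,v in h])
    A=np.c_[2*P,np.ones(len(P))];s=np.linalg.lstsq(A,(P**2).sum(1),rcond=None)[0]
    return s[:2],np.sqrt(s[2]+s[0]**2+s[1]**2)
E
python3 - <<'E'
from h import *
im=snap('top');K=manip.calibration('top')
hsv=cv2.cvtColor(im,cv2.COLOR_RGB2HSV)
# tub blue
m=((hsv[...,0]>100)&(hsv[...,0]<130)&(hsv[...,1]>150)&(hsv[...,2]>40));m[:,:255]=0;m[:,330:]=0;print('tub rim',fitc('top',m,.118),m.sum())
d=manip.cut_out('post','top')
for x in d[:2]: print('table',x['score'],fitc('top',x['region'],.038),x['region'].sum())
d=manip.cut_out('lid','top')
for x in d[:2]: print('lid',x['score'],fitc('top',x['region'],.032),x['region'].sum())
for p in [(166,226),(186,225),(206,227)]: print(ray('top',*p,.102,K))
print('post',ray('top',324,207,.123,K))
a=im[185:285,255:410]
cv2.imwrite('pics/crop1.png',cv2.resize(a,None,fx=5,fy=5,interpolation=cv2.INTER_CUBIC)[:,:,::-1])
a=im[200:285,120:235]
cv2.imwrite('pics/crop2.png',cv2.resize(a,None,fx=5,fy=5,interpolation=cv2.INTER_CUBIC)[:,:,::-1])
E
```

```text
tub rim (array([0.48042835, 0.00136248]), np.float64(0.05705168870814587)) 1247
table 0.76 (array([ 0.52510133, -0.03805905]), np.float64(0.124927177737714)) 5218
lid 0.71 (array([ 0.4345837, -0.2850335]), np.float64(0.05713526043514307)) 1121
[0.54486386 0.35636547 0.102     ]
[0.54669232 0.29843254 0.102     ]
[0.53970583 0.24032512 0.102     ]
post [ 0.58869528 -0.10337471  0.123     ]
```

View pics/crop1.png

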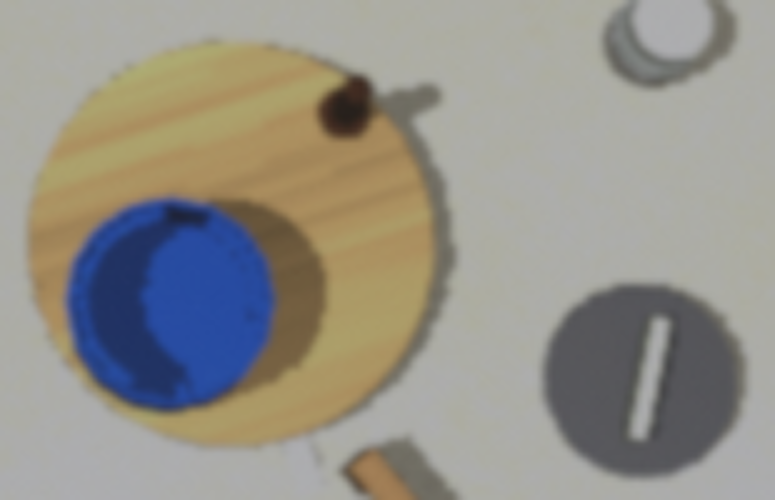

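View pics/crop2.png

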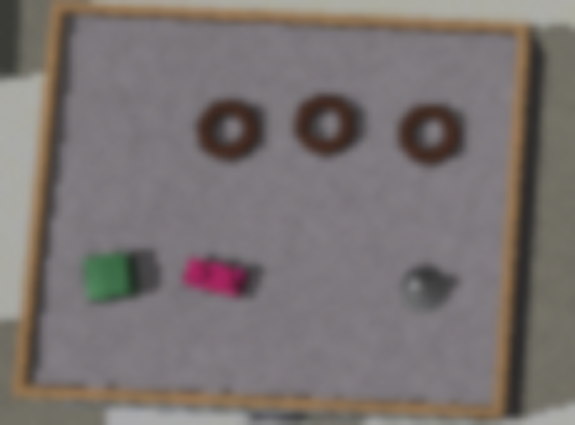

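Only the walnut rings on the shelf count: in the top image they are at (166,226), (186,225) and (206,227). The yellow look-alike at (174,189) stays where it is. The crop shows three brown rings, the post top near (327,203), and one tub gap near (292,228). I'll go to the post first.

```bash
python3 -m pendant '[[[-60,-44,10,0,0,2,85],[-120,-88,10,0,0,4,85],[-180,-132,10,0,0,6,85],[-240,-176,10,0,0,8,85],[-290,-214,10,0,0,10,85],[-598,-441,10,0,0,18,85],[-598,-441,10,0,0,18,85],[-598,-441,10,0,0,18,85],[-598,-441,10,0,0,18,85],[-598,-441,10,0,0,18,85]]]'; python3 -c "
from h import *
st();delta([.56,-.06,.24])"
```

```text
clock: 2.58
tcp_pos: [0.4368, 0.1708, 0.2223]
tcp_rot: [1.095, 2.944, 0.001]
force: [0.8, 0.9, 0.4]
grip_width: 0.991
grip_force: 0.0
t 2.58 tcp [0.4368 0.1708 0.2223] 
 [[-0.757  0.653  0.001]
 [ 0.653  0.757  0.   ]
 [-0.001  0.001 -1.   ]] F [0.8 0.9 0.4] w 0.9909038165279644 0.0 q [ 0.114 -0.117  1.895  0.     1.363 -0.745]
t 2.58 shift [-244.1  -94.2  -17.6]
```

```bash
python3 -m pendant '[[[-244,-94,-110,0,0,0,85],[-244,-94,-110,0,0,0,85],[-244,-94,-110,0,0,0,85],[-244,-94,-110,0,0,0,85],[-244,-94,-110,0,0,0,85],[-244,-94,-110,0,0,0,85],[-244,-94,-110,0,0,0,85],[-244,-94,-110,0,0,0,85],[-244,-94,-110,0,0,0,85],[-244,-94,-110,0,0,0,85]]]'; python3 -c "
from h import *
st();K=manip.calibration('wrist');print(K, -R.from_rotvec(K['rvec']).inv().apply(K['tvec']))
snap('wrist','w1.png');delta([.603,-.108,.15])
for n in ['post','tub','gap','station']:
    print(n,[(np.round(d['centre'],4),d['score']) for d in manip.recognise(n,'wrist')])
print(proj('wrist',[.603,-.108,.123]),proj('wrist',[.48,.001,.118]))
"
```

```text
clock: 3.42
tcp_pos: [0.559, -0.0573, 0.3314]
tcp_rot: [-1.094, -2.943, -0.001]
force: [0.3, 0.1, -1.3]
grip_width: 0.996
grip_force: 0.0
t 3.42 tcp [ 0.559  -0.0573  0.3314] 
 [[-0.757  0.653 -0.001]
 [ 0.653  0.757  0.001]
 [ 0.001 -0.    -1.   ]] F [ 0.3  0.1 -1.3] w 0.9958490245407359 0.0 q [-0.318  0.078  1.489  0.     1.576 -1.176]
{'fx': 364.41784326106705, 'fy': 364.41784326106705, 'cx': 276.03875879461737, 'cy': 211.36983803722765, 'rvec': array([-2.57958764, -1.18091646, -0.19360403]), 'tvec': array([-0.32041057, -0.50919089,  0.32796171])} [ 0.49484103 -0.00330087  0.47393949]
t 3.47 shift [-67.2  -9.8 181.1]
post [(array([ 0.5119, -0.0284,  0.0449]), 0.71)]
tub [(array([0.4745, 0.0052, 0.043 ]), 0.77)]
gap [(array([0.4722, 0.0073, 0.0422]), 0.61)]
station [(array([ 0.5165, -0.0248,  0.0347]), 0.56)]
[267.79710651 239.67336343] [269.17307913  71.64956428]
```

View pics/w1.png

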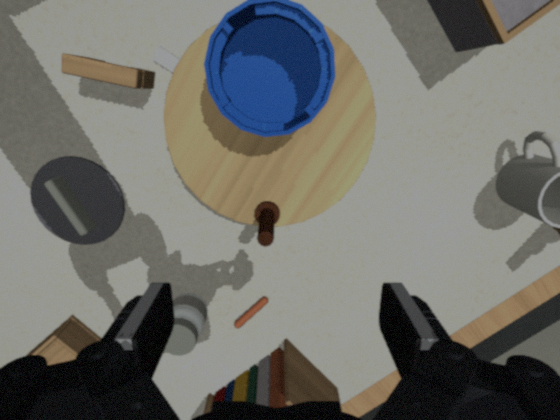

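```bash
python3 -m pendant '[[[-35,-5,40,0,0,0,85],[-67,-10,80,0,0,0,85],[-67,-10,120,0,0,0,60],[-67,-10,160,0,0,0,60],[-67,-10,200,0,0,0,60],[-67,-10,235,0,0,0,60],[-67,-10,246,0,0,0,10],[-67,-10,246,0,0,0,10],[-67,-10,246,0,0,0,10],[-67,-10,246,0,0,0,10]]]'; python3 -m pendant '[[[0,0,0,0,0,0,10],[0,0,0,0,0,0,10],[0,0,0,0,0,0,10],[0,0,0,0,0,0,10],[0,0,0,0,0,0,10],[0,0,0,0,0,0,10],[0,0,0,0,0,0,10],[0,0,0,0,0,0,10],[0,0,0,0,0,0,10],[0,0,0,0,0,0,10]]]'
python3 - <<'E'
from h import *
st()
s=manip.read_state();T=R.from_rotvec(s['tcp_rot']);p=np.array(s['tcp_pos']);c=np.array([.525,-.038,p[2]])
print(np.linalg.norm(p-c))
for a in np.arange(6.4,64.1,6.4):
    q=c+R.from_euler('z',a,degrees=True).apply(p-c)
    print(a,np.round(T.inv().apply(q-p)*1000,1))
E
```

```text
clock: 4.5
tcp_pos: [0.6037, -0.1093, 0.0873]
tcp_rot: [1.094, 2.945, -0.001]
force: [-1.8, -1.7, -8.7]
grip_width: 0.194
grip_force: 58.6
clock: 5.33
tcp_pos: [0.6037, -0.1094, 0.0872]
tcp_rot: [1.094, 2.944, -0.0]
force: [-5.6, -0.2, 1.5]
grip_width: 0.193
grip_force: 59.6
t 5.33 tcp [ 0.6037 -0.1094  0.0872] 
 [[-0.757  0.653  0.   ]
 [ 0.653  0.757 -0.   ]
 [-0.001 -0.    -1.   ]] F [-5.6 -0.2  1.5] w 0.1928991698102665 59.591639041900635 q [-0.376  0.4    1.603 -0.     1.138 -1.235]
0.10631077847532795
6.4 [ 0.4 11.9 -0. ]
12.8 [ 2.  23.6 -0. ]
19.200000000000003 [ 5.  35.1 -0. ]
25.6 [ 9.3 46.2 -0. ]
32.0 [14.7 56.7 -0. ]
38.4 [21.3 66.6 -0. ]
44.800000000000004 [29.  75.7 -0. ]
51.2 [37.6 83.8 -0. ]
57.6 [47.1 91.  -0. ]
64.0 [57.3 97.  -0. ]
```

```bash
python3 -m pendant '[[[0.4,11.9,0,0,0,-6.4,10],[2,23.6,0,0,0,-12.8,10],[5,35.1,0,0,0,-19.2,10],[9.3,46.2,0,0,0,-25.6,10],[14.7,56.7,0,0,0,-32,10],[21.3,66.6,0,0,0,-38.4,10],[29,75.7,0,0,0,-44.8,10],[37.6,83.8,0,0,0,-51.2,10],[47.1,91,0,0,0,-57.6,10],[50.8,93.4,0,0,0,-60,10]]]'; python3 -m pendant '[[[0,0,0,0,0,0,10],[0,0,0,0,0,0,10],[0,0,0,0,0,0,10],[0,0,0,0,0,0,30],[0,0,0,0,0,0,50],[0,0,0,0,0,0,50],[0,0,0,0,0,0,50],[0,0,-40,0,0,0,50],[0,0,-80,0,0,0,50],[0,0,-110,0,0,0,50]]]';python3 - <<'E'
from h import *
st()
im=snap('top','top1.png')
hsv=cv2.cvtColor(im,cv2.COLOR_RGB2HSV)
m=((hsv[...,0]>100)&(hsv[...,0]<130)&(hsv[...,1]>150)&(hsv[...,2]>40));m[:,:255]=0;m[:,340:]=0;print('tub rim',fitc('top',m,.118),m.sum())
a=im[185:300,235:410]
cv2.imwrite('pics/crop3.png',cv2.resize(a,None,fx=4,fy=4,interpolation=cv2.INTER_CUBIC)[:,:,::-1])
for n in ['ring1']:
    print([(np.round(d['centre'],4),round(d['score'],2)) for d in manip.recognise(n,'top')])
r=im[200:285,120:235].astype(int); h=hsv[200:285,120:235]
m=((r.sum(2)<150)&(r[...,0]>r[...,2]*1.3)).astype(np.uint8)
n,l,s,c=cv2.connectedComponentsWithStats(m)
for i in range(1,n):
    if s[i,4]>30 : print(c[i]+[120,200],s[i],ray('top',*(c[i]+[120,200]),.104)[:2])
E
```

```text
clock: 6.17
tcp_pos: [0.6256, -0.0051, 0.0872]
tcp_rot: [0.534, -3.095, 0.003]
force: [-6.8, -8.1, 0.9]
grip_width: 0.191
grip_force: 59.9
clock: 7.0
tcp_pos: [0.6272, -0.0053, 0.1993]
tcp_rot: [-0.524, 3.094, -0.001]
force: [1.3, 0.9, 0.8]
grip_width: 0.586
grip_force: 0.0
t 7.00 tcp [ 0.6272 -0.0053  0.1993] 
 [[-0.944 -0.329  0.003]
 [-0.329  0.944 -0.   ]
 [-0.003 -0.001 -1.   ]] F [1.3 0.9 0.8] w 0.5857943199446382 0.0 q [-0.201  0.312  1.479  0.     1.346 -2.107]
tub rim (array([ 0.46571471, -0.06679648]), np.float64(0.050111694668232)) 752
[(array([0.6744, 0.3657, 0.0099]), 0.52), (array([0.5437, 0.3037, 0.1004]), 0.41)]
```

View pics/crop3.png

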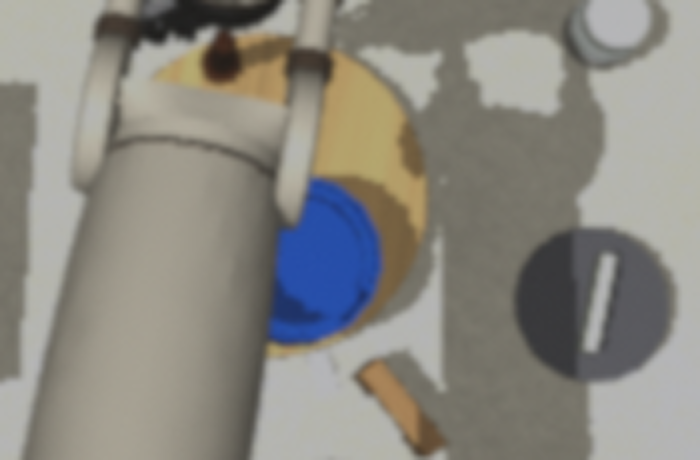

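```bash
python3 -m pendant '[[[0,24,-30,0,0,7,60],[1,48,-60,0,0,14,60],[1,72,-90,0,0,21,60],[2,96,-120,0,0,28,60],[2,120,-130,0,0,35,60],[3,145,-130,0,0,42,60],[3,170,-130,0,0,49,60],[3,195,-130,0,0,56,60],[3,220,-130,0,0,63,60],[3,239,-130,0,0,70,60]]]'; python3 -m pendant '[[[0,0,0,0,0,7,60],[0,0,0,0,0,14,60],[0,0,0,0,0,21,60],[0,0,0,0,0,28,60],[0,0,0,0,0,35,60],[0,0,0,0,0,39,60],[0,0,0,0,0,39,60],[0,0,0,0,0,39,60],[0,0,0,0,0,39,60],[0,0,0,0,0,39,60]]]'
cat >> h.py <<'E'
def rings(c='wrist',z=.104):
    im=snap(c);K=manip.calibration(c);r=im.astype(int)
    m=((r.sum(2)<200)&(r[...,0]>r[...,2]*1.5)).astype(np.uint8)
    n,l,s,ce=cv2.connectedComponentsWithStats(m);out=[]
    for i in range(1,n):
        p=ray(c,*(s[i,:2]+s[i,2:4]/2-.5),z,K)
        if s[i,4]>150 and .35<p[0]<.65 and .15<p[1]<.5: out.append(p);print(ce[i].round(),s[i],p.round(4))
    return im,K
E
python3 - <<'E'
from h import *
st()
im,K=rings();cv2.imwrite('pics/w2.png',im[:,:,::-1])
print([(np.round(d['centre'],4),round(d['score'],2),proj('wrist',d['centre'],K).round()) for d in manip.recognise('ring1','wrist')])
E
```

```text
clock: 7.93
tcp_pos: [0.5439, 0.2213, 0.3257]
tcp_rot: [-1.354, -2.834, -0.001]
force: [-0.1, -0.4, 0.4]
grip_width: 0.704
grip_force: 0.0
clock: 8.77
tcp_pos: [0.5447, 0.2194, 0.3259]
tcp_rot: [-2.216, -2.227, -0.0]
force: [-0.7, 0.4, 0.1]
grip_width: 0.701
grip_force: 0.0
t 8.77 tcp [0.5447 0.2194 0.3259] 
 [[-0.005  1.    -0.   ]
 [ 1.     0.005  0.   ]
 [ 0.    -0.    -1.   ]] F [-0.7  0.4  0.1] w 0.7010391998466798 0.0 q [0.177 0.145 1.427 0.    1.57  0.172]
[116.  88.] [109   0  17 185 410] [0.3917 0.297  0.104 ]
[188.  20.] [176   0  20  35 182] [0.4616 0.361  0.104 ]
[279.  20.] [260   0  38  42 885] [0.5448 0.3586 0.104 ]
[280.  85.] [263  67  35  38 722] [0.5466 0.3035 0.104 ]
[273. 149.] [257 132  33  34 632] [0.54   0.2441 0.104 ]
[(array([0.5478, 0.362 , 0.1026]), 0.97, array([282.,  17.])), (array([0.5381, 0.2432, 0.1002]), 0.68, array([271., 149.])), (array([0.6728, 0.3546, 0.0102]), 0.57, array([390.,  39.]))]
```

View pics/w2.png

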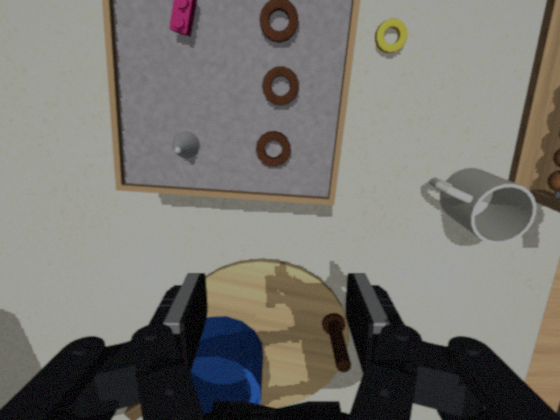

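The view shows walnut rings at (279,20), (280,85) and (273,149). The yellow look-alike is off the shelf at (392,36). I'll take the nearest ring, at (273,149).

```bash
python3 -m pendant '[[[12,-3,40,0,0,0,50],[25,-5,80,0,0,0,50],[25,-5,120,0,0,0,50],[25,-5,160,0,0,0,50],[25,-5,195,0,0,0,50],[25,-5,220,0,0,0,50],[25,-5,237,0,0,0,50],[25,-5,237,0,0,0,50],[25,-5,237,0,0,0,25],[25,-5,237,0,0,0,25]]]'; python3 -m pendant '[[[0,0,0,0,0,0,25],[0,0,0,0,0,0,25],[0,0,0,0,0,0,25],[0,0,0,0,0,0,25],[0,0,-30,0,0,0,25],[0,0,-70,0,0,0,25],[0,0,-100,0,0,0,25],[0,0,-100,0,0,0,25],[0,0,-100,0,0,0,25],[0,0,-100,0,0,0,25]]]'
python3 - <<'E'
from h import *
st();delta([.468,-.0577,.19])
E
```

```text
clock: 9.7
tcp_pos: [0.5401, 0.2445, 0.0897]
tcp_rot: [2.217, 2.226, 0.001]
force: [0.5, 0.6, 0.4]
grip_width: 0.394
grip_force: 59.6
clock: 10.53
tcp_pos: [0.5388, 0.2441, 0.1878]
tcp_rot: [-2.217, -2.225, 0.003]
force: [0.3, -0.6, 0.0]
grip_width: 0.398
grip_force: 59.8
t 10.53 tcp [0.5388 0.2441 0.1878] 
 [[-0.004  1.    -0.002]
 [ 1.     0.004 -0.001]
 [-0.001 -0.002 -1.   ]] F [ 0.3 -0.6  0. ] w 0.3978364014700239 59.807752557098866 q [ 0.221  0.237  1.594 -0.     1.312  0.218]
t 10.53 shift [-301.5  -71.9   -1.9]
```

```bash
python3 -m pendant '[[[-38,-9,0,0,0,0,25],[-76,-18,0,0,0,0,25],[-114,-27,0,0,0,0,25],[-152,-36,0,0,0,0,25],[-190,-45,0,0,0,0,25],[-228,-54,0,0,0,0,25],[-266,-63,0,0,0,0,25],[-301,-72,0,0,0,0,25],[-301,-72,0,0,0,0,25],[-301,-72,0,0,0,0,25]]]'; python3 -m pendant '[[[0,0,30,0,0,0,25],[0,0,60,0,0,0,25],[0,0,80,0,0,0,25],[0,0,80,0,0,0,25],[0,0,80,0,0,0,46],[0,0,80,0,0,0,46],[0,0,80,0,0,0,46],[0,0,80,0,0,0,46],[0,0,40,0,0,0,46],[0,0,0,0,0,0,46]]]'
python3 - <<'E'
from h import *
st();delta([.545,.27,.2])
E
```

```text
clock: 11.37
tcp_pos: [0.4672, -0.058, 0.187]
tcp_rot: [-2.219, -2.218, 0.002]
force: [-0.6, -0.2, -1.3]
grip_width: 0.396
grip_force: 59.8
clock: 12.2
tcp_pos: [0.467, -0.0562, 0.1887]
tcp_rot: [-2.214, -2.222, 0.003]
force: [1.8, -0.2, 0.1]
grip_width: 0.537
grip_force: 0.0
t 12.20 tcp [ 0.467  -0.0562  0.1887] 
 [[-0.004  1.    -0.004]
 [ 1.     0.004  0.002]
 [ 0.002 -0.004 -1.   ]] F [ 1.8 -0.2  0.1] w 0.5374209399791653 0.0 q [-0.378 -0.077  1.926  0.     1.297 -0.381]
t 12.2 shift [325.9  79.1 -11.1]
```

Moving back over the shelf for another look. On the way I'll raise up, so the wrist picture also covers the tub.

```bash
python3 -m pendant '[[[38,9,-10,0,0,0,50],[76,18,-30,0,0,0,50],[114,27,-50,0,0,0,50],[152,36,-70,0,0,0,50],[190,45,-90,0,0,0,50],[228,54,-100,0,0,0,50],[250,70,-100,0,0,0,50],[275,79,-100,0,0,0,50],[275,79,-100,0,0,0,50],[275,79,-100,0,0,0,50]]]'
python3 - <<'E'
from h import *
st();im,K=rings();cv2.imwrite('pics/w3.png',im[:,:,::-1])
E
```

```text
clock: 13.03
tcp_pos: [0.5469, 0.2194, 0.2897]
tcp_rot: [2.214, 2.227, 0.001]
force: [1.0, -0.2, -0.5]
grip_width: 0.587
grip_force: 0.0
t 13.03 tcp [0.5469 0.2194 0.2897] 
 [[-0.006  1.     0.001]
 [ 1.     0.006 -0.   ]
 [-0.     0.001 -1.   ]] F [ 1.  -0.2 -0.5] w 0.5865406777390487 0.0 q [ 0.177  0.162  1.478 -0.     1.5    0.171]
[97. 94.] [ 87   0  24 194 610] [0.3926 0.2928 0.104 ]
[174.  16.] [158   0  25  30 213] [0.4596 0.3559 0.104 ]
[276.  18.] [256   0  41  37 835] [0.5447 0.3537 0.104 ]
[302. 128.] [283 108  38  40 824] [0.5675 0.2674 0.104 ]
```

Ring B was knocked aside, now at about (0.5675, 0.267) and nearer the lip. I'll grip it across another direction.

```bash
python3 -m pendant '[[[10,5,20,0,0,-7,50],[20,10,40,0,0,-14,50],[30,15,60,0,0,-21,50],[40,21,80,0,0,-28,50],[48,21,100,0,0,-35,50],[48,21,120,0,0,-42,50],[48,21,140,0,0,-49,50],[48,21,160,0,0,-56,50],[48,21,160,0,0,-63,50],[48,21,160,0,0,-70,50]]]';  python3 - <<'E'
from h import *
st();delta([.5675,.2674,.089])
E
```

```text
clock: 13.92
tcp_pos: [0.5663, 0.2646, 0.1275]
tcp_rot: [-0.533, -3.093, 0.003]
force: [0.4, 0.3, -0.5]
grip_width: 0.583
grip_force: 0.0
t 13.92 tcp [0.5663 0.2646 0.1275] 
 [[-0.942  0.335 -0.003]
 [ 0.335  0.942 -0.001]
 [ 0.003 -0.002 -1.   ]] F [ 0.4  0.3 -0.5] w 0.5831681998863701 0.0 q [ 0.244  0.381  1.54  -0.     1.224 -0.985]
t 13.92 shift [-0.3  3.2 38.5]
```

```bash
python3 -m pendant '[[[0,2,15,0,0,0,50],[0,2,30,0,0,0,50],[0,2,38,0,0,0,50],[0,2,38,0,0,0,50],[0,2,38,0,0,0,25],[0,2,38,0,0,0,25],[0,2,38,0,0,0,25],[0,2,38,0,0,0,25],[0,2,0,0,0,0,25],[0,2,-40,0,0,0,25]]]'; python3 -m pendant '[[[0,0,-30,0,0,0,25],[-2,-40,-30,0,0,0,25],[-4,-80,-30,0,0,0,25],[-6,-120,-30,0,0,0,25],[-8,-160,-30,0,0,0,25],[-10,-200,-30,0,0,0,25],[-12,-240,-30,0,0,0,25],[-14,-280,-30,0,0,0,25],[-16,-320,-30,0,0,0,25],[-16,-338,-30,0,0,0,25]]]';  python3 - <<'E'
from h import *
st();delta([.468,-.058,.107])
E
```

```text
clock: 14.75
tcp_pos: [0.5657, 0.2677, 0.1667]
tcp_rot: [-0.539, -3.088, 0.005]
force: [1.7, 0.4, -0.0]
grip_width: 0.381
grip_force: 59.8
clock: 15.58
tcp_pos: [0.4678, -0.0587, 0.1996]
tcp_rot: [0.544, 3.093, -0.003]
force: [-0.5, 0.0, -0.3]
grip_width: 0.379
grip_force: 59.8
t 15.58 tcp [ 0.4678 -0.0587  0.1996] 
 [[-0.94   0.341  0.001]
 [ 0.341  0.94  -0.002]
 [-0.001 -0.002 -1.   ]] F [-0.5  0.  -0.3] w 0.37916375787780393 59.818088449537754 q [-0.381 -0.09   1.916 -0.002  1.314 -1.603]
t 15.58 shift [ 0.2  0.9 92.6]
```

```bash
python3 -m pendant '[[[0,1,40,0,0,0,25],[0,1,80,0,0,0,25],[0,1,92,0,0,0,25],[0,1,92,0,0,0,25],[0,1,92,0,0,0,46],[0,1,92,0,0,0,46],[0,1,92,0,0,0,46],[0,1,92,0,0,0,46],[0,1,52,0,0,0,46],[0,1,12,0,0,0,46]]]'; python3 -m pendant '[[[-2,40,-20,0,0,0,50],[-4,80,-40,0,0,0,50],[-6,120,-60,0,0,0,50],[-8,160,-80,0,0,0,50],[-10,200,-100,0,0,0,50],[-12,240,-100,0,0,0,50],[-15,280,-100,0,0,0,50],[-18,320,-100,0,0,0,50],[-20,350,-100,0,0,0,50],[-20,370,-100,0,0,0,50]]]';  python3 - <<'E'
from h import *
im,K=rings();st();cv2.imwrite('pics/w4.png',im[:,:,::-1])
E
```

```text
clock: 16.42
tcp_pos: [0.4674, -0.0535, 0.1866]
tcp_rot: [-0.539, -3.09, -0.002]
force: [0.3, -0.6, -0.7]
grip_width: 0.535
grip_force: 0.0
clock: 17.25
tcp_pos: [0.614, 0.2914, 0.2876]
tcp_rot: [0.535, 3.094, 0.003]
force: [0.9, 0.1, 0.3]
grip_width: 0.586
grip_force: 0.0
[120.  67.] [ 93   0  58 146 248] [0.4803 0.2034 0.104 ]
[445.  60.] [436   0  18 125 391] [0.5625 0.4593 0.104 ]
[325.  82.] [305  61  40  43 949] [0.5441 0.3609 0.104 ]
t 17.30 tcp [0.6139 0.2932 0.2871] 
 [[-0.942  0.334  0.002]
 [ 0.334  0.942  0.003]
 [-0.     0.003 -1.   ]] F [-3.1  0.5 -1.3] w 0.5852119060209405 0.0 q [ 0.267  0.402  1.193  0.002  1.544 -0.963]
```

View pics/w4.png

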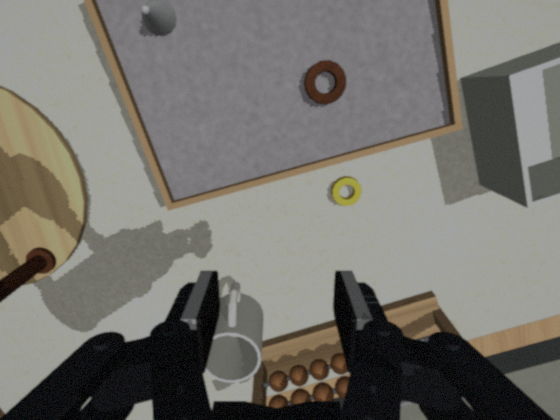

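One walnut ring is left, at (325,82); the yellow one is off the shelf at (346,191).

```bash
python3 -m pendant '[[[35,16,20,0,0,0,50],[70,32,40,0,0,0,50],[88,40,75,0,0,0,50],[88,40,115,0,0,0,50],[88,40,155,0,0,0,50],[88,40,180,0,0,0,50],[88,40,198,0,0,0,50],[88,40,198,0,0,0,50],[88,40,198,0,0,0,25],[88,40,198,0,0,0,25]]]'; python3 -m pendant '[[[0,0,0,0,0,0,25],[0,0,0,0,0,0,25],[0,0,-40,0,0,0,25],[0,0,-80,0,0,0,25],[0,0,-110,0,0,0,25],[-10,-40,-110,0,0,0,25],[-20,-80,-110,0,0,0,25],[-30,-120,-110,0,0,0,25],[-40,-160,-110,0,0,0,25],[-50,-200,-110,0,0,0,25]]]';  python3 - <<'E'
from h import *
st();delta([.468,-.058,.187])
E
```

```text
clock: 18.13
tcp_pos: [0.5448, 0.3549, 0.0906]
tcp_rot: [0.539, 3.093, 0.002]
force: [0.3, 0.8, -0.2]
grip_width: 0.382
grip_force: 59.5
clock: 18.97
tcp_pos: [0.5225, 0.1478, 0.199]
tcp_rot: [-0.539, -3.095, 0.0]
force: [0.6, -0.4, 0.0]
grip_width: 0.383
grip_force: 59.8
t 18.97 tcp [0.5225 0.1478 0.199 ] 
 [[-0.941  0.338 -0.   ]
 [ 0.338  0.941 -0.   ]
 [-0.    -0.    -1.   ]] F [ 0.6 -0.4  0. ] w 0.38298824750440785 59.82688184827566 q [ 0.053  0.102  1.724 -0.     1.315 -1.173]
t 18.97 shift [ -18.3 -212.1   12. ]
```

```bash
python3 -m pendant '[[[-4,-40,0,0,0,0,25],[-8,-80,0,0,0,0,25],[-11,-120,0,0,0,0,25],[-14,-160,0,0,0,0,25],[-18,-200,0,0,0,0,25],[-18,-212,20,0,0,0,25],[-18,-212,60,0,0,0,25],[-18,-212,92,0,0,0,25],[-18,-212,92,0,0,0,25],[-18,-212,92,0,0,0,46]]]'; python3 -m pendant '[[[0,0,0,0,0,0,46],[0,0,0,0,0,0,46],[0,0,0,0,0,0,46],[0,0,-40,0,0,0,46],[0,0,-80,0,0,0,46],[-15,0,-120,0,0,0,46],[-40,0,-160,0,0,0,46],[-65,0,-190,0,0,0,46],[-85,0,-190,0,0,0,46],[-85,0,-190,0,0,0,46]]]';  python3 - <<'E'
from h import *
im=snap('wrist','w5.png');K=manip.calibration('wrist');st()
hsv=cv2.cvtColor(im,cv2.COLOR_RGB2HSV)
m=((hsv[...,0]>100)&(hsv[...,0]<130)&(hsv[...,1]>150)&(hsv[...,2]>40))
n,l,s,c=cv2.connectedComponentsWithStats(m.astype(np.uint8));i=1+np.argmax(s[1:,4]);print(s[i],c[i])
print(fitc('wrist',l==i,.118))
np.save('w5.npy',im)
d=manip.cut_out('post','wrist')
for x in d[:1]: print('table',x['score'],fitc('wrist',x['region'],.038),x['region'].sum())
print([(np.round(d['centre'],4),round(d['score'],2)) for d in manip.recognise('gap','wrist')])
E
```

```text
clock: 19.8
tcp_pos: [0.4669, -0.0556, 0.106]
tcp_rot: [-0.539, -3.091, -0.001]
force: [-0.1, 0.5, 0.6]
grip_width: 0.508
grip_force: 0.0
clock: 20.63
tcp_pos: [0.5526, -0.0866, 0.3017]
tcp_rot: [0.539, 3.085, -0.003]
force: [-0.4, -0.8, -0.7]
grip_width: 0.54
grip_force: 0.0
t 20.68 tcp [ 0.5502 -0.0855  0.2994] 
 [[-0.941  0.339  0.004]
 [ 0.339  0.941 -0.002]
 [-0.004 -0.    -1.   ]] F [-0.2 -0.6 -0.5] w 0.5417021223158405 0.0 q [-0.371  0.07   1.559 -0.     1.508 -1.597]
[  206     0   140   146 14907] [275.458979    70.93231368]
(array([ 0.46261668, -0.05548634]), np.float64(0.058266039277497475))
table 0.73 (array([ 0.52341613, -0.0347298 ]), np.float64(0.12797970242421258)) 42279
[(array([ 0.4604, -0.0542,  0.0434]), 0.94)]
```

View pics/w5.png

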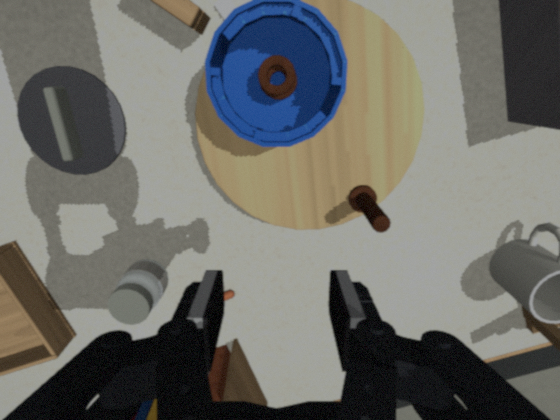

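Run:
```python
from h import *
im=snap('wrist');K=manip.calibration('wrist');st();np.save('w5.npy',im)
hsv=cv2.cvtColor(im,cv2.COLOR_RGB2HSV)
m=((hsv[...,0]>100)&(hsv[...,0]<130)&(hsv[...,1]>150)&(hsv[...,2]>40))
n,l,s,c=cv2.connectedComponentsWithStats(m.astype(np.uint8));i=1+np.argmax(s[1:,4])
print(fitc('wrist',l==i,.118),s[i])
r=im.astype(int);m=((r.sum(2)<250)&(r[...,0]>r[...,2]*1.4)).astype(np.uint8)
n,l,s,c=cv2.connectedComponentsWithStats(m)
for i in range(1,n):
    if s[i,4]>200: print(s[i],c[i].round())
print('post top',ray('wrist',382,222,.123,K))
a=cv2.convertScaleAbs(im[0:155,195:360],alpha=1.6,beta=10)
cv2.imwrite('pics/c5.png',cv2.resize(a,None,fx=3.8,fy=3.8,interpolation=cv2.INTER_CUBIC)[:,:,::-1])
```

```text
t 20.83 tcp [ 0.5476 -0.0843  0.2966] 
 [[-0.941  0.338 -0.001]
 [ 0.338  0.941  0.   ]
 [ 0.001  0.    -1.   ]] F [-0.7  0.5 -0.1] w 0.5397626466192923 0.0 q [-0.371  0.068  1.566 -0.     1.508 -1.597]
(array([ 0.46540349, -0.05670569]), np.float64(0.05847237555950752)) [  205     6   141   149 15017]
[189  18  19  23 241] [199.  29.]
[ 258   64   38   43 1030] [277.  85.]
[ 347  193   43   48 1033] [368. 214.]
[   0  249   73  115 3236] [ 32. 306.]
[524 316  36  41 479] [544. 337.]
[ 207  348   56   60 1951] [231. 381.]
[  0 353  48  27 655] [ 22. 365.]
post top [ 0.61197085 -0.00431702  0.123     ]
```

View pics/c5.png

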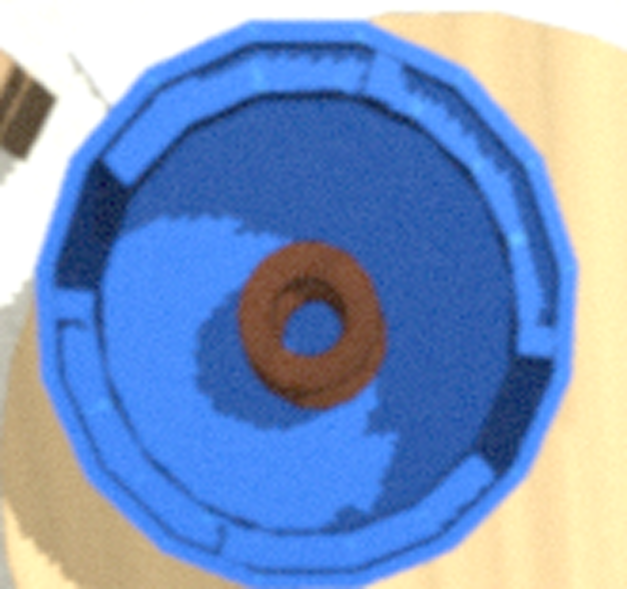

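The crop shows the rings stacked in the middle of the tub, and the ledge gaps at crop (92,228) and (518,413). Next I'll work out the tub, gap, post and lid geometry.

Run:
```python
from h import *
K=manip.calibration('wrist')
g1=ray('wrist',219.2,60,.111,K);g2=ray('wrist',331.3,108.7,.111,K);pt=ray('wrist',384,230,.123,K)
t=np.array([.4654,-.0567])
ang=lambda v:np.degrees(np.arctan2(v[1],v[0]))
print(g1,g2,(g1+g2)/2,'gapline',ang(g1-g2),'post',pt,np.linalg.norm(pt[:2]-t),ang(pt[:2]-t))
a=np.array([.525,-.0380]);print('axis-tub',np.linalg.norm(t-a),ang(a-t),'post-axis',np.linalg.norm(pt[:2]-a),ang(pt[:2]-a))
im=snap('top');K=manip.calibration('top')
hs=cv2.cvtColor(im,cv2.COLOR_RGB2HSV)
m=np.zeros(im.shape[:2],np.uint8);sub=(im[235:290,355:410].min(2)>130);
d=manip.cut_out('lid','top')[0]['region']
f=cv2.erode(cv2.morphologyEx(d.astype(np.uint8),cv2.MORPH_CLOSE,np.ones((9,9))),np.ones((7,7)))>0
g=im.sum(2);print(np.percentile(g[f],[10,50,80,95]))
w=f&(g>np.median(g[f])+100)
ys,xs=np.where(w);P=np.array([ray('top',u,v,.058,K)[:2] for u,v in zip(xs,ys)])
c=P.mean(0);u,s,v=np.linalg.svd(P-c,full_matrices=False);print('wing',c,len(P),ang(v[0]),np.ptp((P-c)@v[0]))
print('lid disc',fitc('top',d,.032))
```

```text
[ 0.43144662 -0.09389647  0.111     ] [ 0.50055037 -0.01743583  0.111     ] [ 0.46599849 -0.05566615  0.111     ] gapline -132.10670775527075 post [ 0.62033602 -0.00455762  0.123     ] 0.16347476539379183 18.60021545459783
axis-tub 0.06246479008209349 17.41968685125087 post-axis 0.10103143078130365 19.330069991437973
[166.  169.  187.8 324. ]
wing [ 0.43517549 -0.28574817] 76 165.20343963190405 0.0713221441480398
lid disc (array([ 0.43535493, -0.28407043]), np.float64(0.059526334615278634))
```

```bash
python3 -m pendant '[[[4,-23,0,0,0,7,60],[8,-46,0,0,0,14,60],[12,-69,0,0,0,21,60],[16,-92,0,0,0,28,60],[20,-115,0,0,0,35,60],[24,-138,0,0,0,42,60],[28,-161,0,0,0,49,60],[32,-184,0,0,0,56,60],[36,-207,0,0,0,63,60],[37,-227,0,0,0,70,60]]]';python3 -m pendant '[[[0,0,0,0,0,7,60],[0,0,0,0,0,14,60],[0,0,0,0,0,21,60],[0,0,0,0,0,28,60],[0,0,0,0,0,35,60],[0,0,0,0,0,42,60],[0,0,0,0,0,49,60],[0,0,0,0,0,56,60],[0,0,0,0,0,63,60],[0,0,0,0,0,70,60]]]';python3 -m pendant '[[[0,0,0,0,0,7,60],[0,0,0,0,0,14,60],[0,0,0,0,0,21,60],[0,0,0,0,0,28,60],[0,0,0,0,0,35,60],[0,0,0,0,0,35,60],[0,0,0,0,0,35,60],[0,0,0,0,0,35,60],[0,0,0,0,0,35,60],[0,0,0,0,0,35,60]]]'
python3 - <<'E'
from h import *
st();im=snap('wrist','w6.png');K=manip.calibration('wrist')
d=manip.cut_out('lid','wrist')
for x in d[:1]:
  print(x['score'],x['region'].sum(),fitc('wrist',x['region'],.032))
ang=lambda v:np.degrees(np.arctan2(v[1],v[0]))
f=cv2.erode(cv2.morphologyEx(d[0]['region'].astype(np.uint8),cv2.MORPH_CLOSE,np.ones((25,25))),np.ones((9,9)))>0
g=im.sum(2);print(np.percentile(g[f],[10,50,80,90,95]))
w=f&(g>np.percentile(g[f],50)+100)
ys,xs=np.where(w);print(xs.mean(),ys.mean(),len(xs));P=np.array([ray('wrist',u,v,.058,K)[:2] for u,v in zip(xs,ys)])
c=P.mean(0);u,s,v=np.linalg.svd(P-c,full_matrices=False);print('wing',c,ang(v[0]),np.ptp((P-c)@v[0]),np.ptp((P-c)@v[1]))
E
```

```text
clock: 21.77
tcp_pos: [0.4352, -0.2864, 0.2967]
tcp_rot: [-2.224, -2.218, 0.0]
force: [0.5, -0.2, -0.4]
grip_width: 0.704
grip_force: 0.0
clock: 22.6
tcp_pos: [0.4362, -0.2852, 0.2966]
tcp_rot: [-3.094, -0.542, 0.001]
force: [0.1, -0.3, -0.0]
grip_width: 0.701
grip_force: 0.0
clock: 23.43
tcp_pos: [0.4367, -0.2858, 0.2969]
tcp_rot: [-3.116, 0.402, 0.0]
force: [-0.4, -0.8, -0.1]
grip_width: 0.706
grip_force: 0.0
t 23.43 tcp [ 0.4367 -0.2858  0.2969] 
 [[ 0.967 -0.254 -0.   ]
 [-0.254 -0.967  0.   ]
 [-0.    -0.    -1.   ]] F [-0.4 -0.8 -0.1] w 0.7060979703782598 0.0 q [-0.811 -0.018  1.654 -0.     1.506  1.016]
0.59 8271 (array([ 0.43381321, -0.28631611]), np.float64(0.05840759163000339))
[287. 311. 326. 413. 503.]
275.5059523809524 170.20684523809524 672
wing [ 0.43443168 -0.28555045] 165.25068190499462 0.0737123241244351 0.00986640142817574
```

View pics/w6.png

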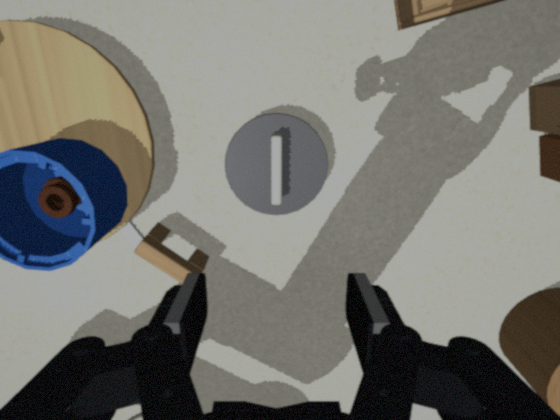

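The lid is at (276,163) with its wing vertical in the image, lined up with the tool. Grasping it.

```bash
python3 -m pendant '[[[-2,0,40,0,0,0,40],[-2,0,80,0,0,0,40],[-2,0,120,0,0,0,40],[-2,0,160,0,0,0,40],[-2,0,200,0,0,0,40],[-2,0,235,0,0,0,40],[-2,0,255,0,0,0,40],[-2,0,261,0,0,0,40],[-2,0,261,0,0,0,40],[-2,0,261,0,0,0,5]]]';python3 -m pendant '[[[0,0,0,0,0,0,5],[0,0,0,0,0,0,5],[0,0,0,0,0,0,5],[0,0,0,0,0,0,5],[0,0,0,0,0,0,5],[0,0,-30,0,0,0,5],[0,0,-70,0,0,0,5],[0,0,-110,0,0,0,5],[0,0,-150,0,0,0,5],[0,0,-170,0,0,0,5]]]'
python3 - <<'E'
from h import *
st();delta([.4657,-.0564,.17])
E
```

```text
clock: 24.37
tcp_pos: [0.4356, -0.2862, 0.0372]
tcp_rot: [3.114, -0.404, 0.002]
force: [0.6, -0.3, 0.6]
grip_width: 0.342
grip_force: 0.0
clock: 25.2
tcp_pos: [0.4365, -0.2871, 0.2124]
tcp_rot: [3.11, -0.403, 0.011]
force: [0.8, -1.4, -0.4]
grip_width: 0.125
grip_force: 61.7
t 25.20 tcp [ 0.4365 -0.2871  0.2124] 
 [[ 0.967 -0.255  0.006]
 [-0.255 -0.967 -0.007]
 [ 0.008  0.005 -1.   ]] F [ 0.8 -1.4 -0.4] w 0.12500416809877624 61.673569679260254 q [-0.813  0.03   1.773  0.     1.33   1.015]
t 25.2 shift [ -30.9 -230.7   41.1]
```

```bash
python3 -m pendant '[[[-4,-30,0,0,0,-4,5],[-8,-60,0,0,0,-8,5],[-12,-90,0,0,0,-12,5],[-16,-120,0,0,0,-16,5],[-20,-150,0,0,0,-20,5],[-24,-180,0,0,0,-24,5],[-28,-210,0,0,0,-28,5],[-30,-231,0,0,0,-33.4,5],[-30,-231,0,0,0,-33.4,5],[-30,-231,0,0,0,-33.4,5]]]'
python3 - <<'E'
from h import *
st();delta([.4667,-.0561,.1385])
im=snap('wrist','w7.png')
E
```

```text
clock: 26.03
tcp_pos: [0.4648, -0.0537, 0.2065]
tcp_rot: [3.099, 0.51, 0.001]
force: [-0.2, -0.6, -1.0]
grip_width: 0.122
grip_force: 61.6
t 26.03 tcp [ 0.4648 -0.0537  0.2065] 
 [[ 0.947  0.321  0.001]
 [ 0.321 -0.947 -0.001]
 [ 0.001  0.001 -1.   ]] F [-0.2 -0.6 -1. ] w 0.1217693926307693 61.64047122001648 q [-0.374 -0.106  1.917 -0.     1.33   0.871]
t 26.03 shift [ 0.9  2.8 68. ]
```

View pics/w7.png

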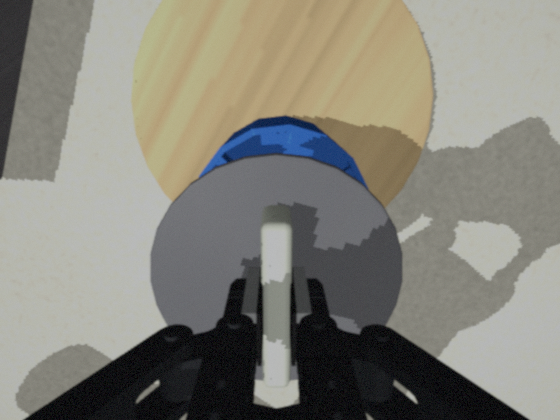

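The lid is over the tub with its wing pointing along the turntable line; it needs about 3 mm to the right. Lowering it in steps.

```bash
python3 -m pendant '[[[1,3,10,0,0,0,5],[1,3,25,0,0,0,5],[1,3,40,0,0,0,5],[1,3,50,0,0,0,5],[1,3,55,0,0,0,5],[1,3,58,0,0,0,5],[1,3,61,0,0,0,5],[1,3,63,0,0,0,5],[1,3,65,0,0,0,5],[1,3,65,0,0,0,5]]]'; python3 -c "
from h import *
st()"
```

```text
clock: 26.92
tcp_pos: [0.4689, -0.057, 0.1421]
tcp_rot: [-3.101, -0.506, -0.009]
force: [4.9, 3.7, 1.3]
grip_width: 0.124
grip_force: 62.3
t 26.92 tcp [ 0.4689 -0.057   0.1421] 
 [[ 0.948  0.318  0.006]
 [ 0.318 -0.948  0.001]
 [ 0.006  0.001 -1.   ]] F [4.9 3.7 1.3] w 0.12373840295962239 62.28815674781799 q [-0.38  -0.025  1.974  0.003  1.188  0.867]
```

```bash
python3 -m pendant '[[[1,0,0,0,0,0,5],[1.5,-0.5,0,0,0,0,5],[1.5,-0.5,0.5,0,0,0,5],[1.5,-0.5,1,0,0,0,5],[1.5,-0.5,1.5,0,0,0,5],[1.5,-0.5,2,0,0,0,5],[1.5,-0.5,2.5,0,0,0,5],[1.5,-0.5,3,0,0,0,5],[1.5,-0.5,3,0,0,0,5],[1.5,-0.5,3,0,0,0,5]]]'; python3 -c "
from h import *
st()"
```

```text
clock: 27.75
tcp_pos: [0.4688, -0.057, 0.1407]
tcp_rot: [3.098, 0.507, 0.002]
force: [-6.3, 1.4, 17.4]
grip_width: 0.127
grip_force: 64.5
t 27.75 tcp [ 0.4688 -0.057   0.1407] 
 [[ 0.948  0.319  0.002]
 [ 0.319 -0.948 -0.002]
 [ 0.001  0.002 -1.   ]] F [-6.3  1.4 17.4] w 0.12661970739637438 64.5248293876648 q [-3.770e-01 -2.000e-02  1.972e+00 -1.000e-03  1.187e+00  8.700e-01]
```

```bash
python3 -m pendant '[[[0,0,-2,0,0,0,5],[0,0,-2,0,0,0,25],[0,0,-2,0,0,0,25],[0,0,-2,0,0,0,25],[0,0,-2,0,0,0,25],[0,0,-2,0,0,0,25],[0,0,-2,0,0,0,25],[0,0,-2,0,0,0,25],[0,0,-2,0,0,0,25],[0,0,-2,0,0,0,25]]]'
python3 - <<'E'
from h import *
st()
im=snap('wrist','w8.png')
s=snap('scene');K=manip.calibration('scene');u,v=proj('scene',[.466,-.056,.11],K).astype(int);print(u,v)
a=s[v-50:v+50,u-60:u+60];a=cv2.resize(a,None,fx=4.2,fy=4.2,interpolation=cv2.INTER_CUBIC)
b=np.zeros((420,a.shape[1]+290,3),np.uint8);b[:,:a.shape[1]]=a[:420];b[:,a.shape[1]:]=im[:,135:425]
cv2.imwrite('pics/c8.png',b[:,:,::-1]);print(b.shape)
E
```

```text
clock: 28.58
tcp_pos: [0.4679, -0.056, 0.14]
tcp_rot: [3.1, 0.508, -0.0]
force: [-0.2, 0.9, 0.3]
grip_width: 0.291
grip_force: 0.0
t 28.58 tcp [ 0.4679 -0.056   0.14  ] 
 [[ 0.948  0.319 -0.   ]
 [ 0.319 -0.948 -0.   ]
 [-0.     0.    -1.   ]] F [-0.2  0.9  0.3] w 0.2910283011465857 0.0 q [-0.376 -0.02   1.974 -0.     1.188  0.87 ]
280 170
(420, 794, 3)
```

View pics/c8.png

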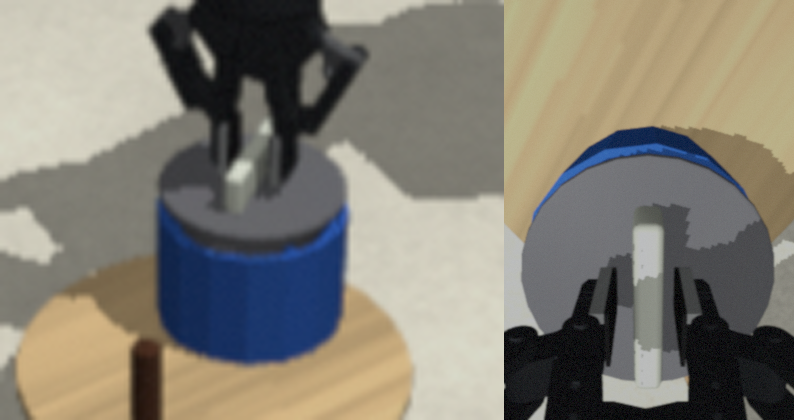

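The lid rests level, about 10 mm above the rim, with its wing in line. I'll turn it back with a loose grip so it is free to drop.

```bash
python3 -m pendant '[[[-1,0,0,0,0,0,13.5],[-1,0,0,0,0,0,13.5],[-1,0,0,0,0,-4,13.5],[-1,0,0,0,0,-8,13.5],[-1,0,0,0,0,-12,13.5],[-1,0,0,0,0,-16,13.5],[-1,0,0,0,0,-20,13.5],[-1,0,0,0,0,-24,13.5],[-1,0,0,0,0,-28,13.5],[-1,0,0,0,0,-30,13.5]]]';python3 -m pendant '[[[0,0,0,0,0,-1,13.5],[0,0,0,0,0,-2,13.5],[0,0,0,0,0,-3,13.5],[0,0,0,0,0,-4,13.5],[0,0,0,0,0,-5,13.5],[0,0,0,0,0,-6,13.5],[0,0,0,0,0,-6,13.5],[0,0,0,0,0,-6,13.5],[0,0,0,0,0,-6,13.5],[0,0,0,0,0,-6,13.5]]]'
python3 - <<'E'
from h import *
st();print(manip.read_state()['ft_torque'])
im=snap('wrist')
s=snap('scene');v,u=170,280
a=s[v-50:v+50,u-60:u+60];a=cv2.resize(a,None,fx=4.2,fy=4.2,interpolation=cv2.INTER_CUBIC)
b=np.zeros((420,a.shape[1]+290,3),np.uint8);b[:,:a.shape[1]]=a[:420];b[:,a.shape[1]:]=im[:,135:425]
cv2.imwrite('pics/c9.png',b[:,:,::-1])
E
```

```text
clock: 29.52
tcp_pos: [0.4669, -0.0563, 0.1399]
tcp_rot: [-2.861, -1.297, 0.0]
force: [0.9, 0.5, 0.0]
grip_width: 0.16
grip_force: 0.1
clock: 30.35
tcp_pos: [0.467, -0.0563, 0.14]
tcp_rot: [-2.792, -1.441, 0.0]
force: [0.8, 0.5, -0.8]
grip_width: 0.157
grip_force: 0.5
t 30.35 tcp [ 0.467  -0.0563  0.14  ] 
 [[ 0.579  0.815 -0.   ]
 [ 0.815 -0.579  0.   ]
 [-0.    -0.    -1.   ]] F [ 0.8  0.5 -0.8] w 0.15726697705618728 0.4559026593051385 q [-0.378 -0.023  1.977 -0.     1.188  0.24 ]
[ 0.0130778  -0.0119149  -0.07487022]
```

View pics/c9.png

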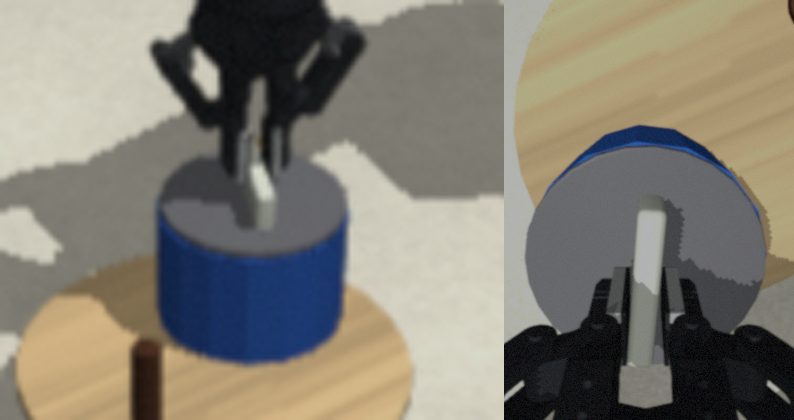

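The lid dropped and its disc now lies on the rim. I'll lower the fingers and screw clockwise.

```bash
python3 -m pendant '[[[0,0,4,0,0,3,13.5],[0,0,8,0,0,6,13.5],[0,0,8,0,0,12,13.5],[0,0,8,0,0,18,13.5],[0,0,8,0,0,24,13.5],[0,0,8,0,0,30,13.5],[0,0,8,0,0,36,13.5],[0,0,8,0,0,42,13.5],[0,0,8,0,0,48,13.5],[0,0,8,0,0,54,13.5]]]';python3 -m pendant '[[[0,0,0,0,0,4,13.5],[0,0,0,0,0,8,13.5],[0,0,0,0,0,12,13.5],[0,0,0,0,0,16,13.5],[0,0,0,0,0,20,13.5],[0,0,0,0,0,22,13.5],[0,0,0,0,0,24,13.5],[0,0,0,0,0,26,13.5],[0,0,0,0,0,26,13.5],[0,0,0,0,0,26,13.5]]]'
python3 - <<'E'
from h import *
st();print(manip.read_state()['ft_torque'])
E
```

```text
clock: 31.28
tcp_pos: [0.4669, -0.0563, 0.1319]
tcp_rot: [-3.142, -0.009, 0.0]
force: [0.2, -0.0, -1.0]
grip_width: 0.159
grip_force: 0.7
clock: 32.12
tcp_pos: [0.467, -0.0563, 0.132]
tcp_rot: [3.065, -0.689, 0.0]
force: [0.1, 0.0, -0.8]
grip_width: 0.158
grip_force: 0.0
t 32.12 tcp [ 0.467  -0.0563  0.132 ] 
 [[ 0.904 -0.428  0.   ]
 [-0.428 -0.904 -0.   ]
 [ 0.     0.    -1.   ]] F [ 0.1  0.  -0.8] w 0.15815369818658628 0.0 q [-0.378 -0.012  1.983 -0.     1.17   1.635]
[ 1.13162242e-02  8.28500903e-03 -1.98577735e-05]
```

```bash
python3 -m pendant '[[[0,0,0,0,0,1,13.5],[0,0,0,0,0,2,13.5],[0,0,0,0,0,3,13.5],[0,0,0,0,0,4,13.5],[0,0,0,0,0,5,13.5],[0,0,0,0,0,6,13.5],[0,0,0,0,0,7,13.5],[0,0,0,0,0,7,13.5],[0,0,0,0,0,7,13.5],[0,0,0,0,0,7,13.5]]]';python3 -c "
from h import *
print(manip.read_state()['ft_torque'])";python3 -m pendant '[[[0,0,0,0,0,1,13.5],[0,0,0,0,0,2,13.5],[0,0,0,0,0,3,13.5],[0,0,0,0,0,3,13.5],[0,0,0,0,0,3,13.5],[0,0,0,0,0,3,13.5],[0,0,0,0,0,3,13.5],[0,0,0,0,0,3,13.5],[0,0,0,0,0,3,13.5],[0,0,0,0,0,3,13.5]]]';  python3 - <<'E'
from h import *
st();print(manip.read_state()['ft_torque'])
im=snap('wrist','w10.png');K=manip.calibration('wrist')
hs=cv2.cvtColor(im,cv2.COLOR_RGB2HSV);m=(im.min(2)>150)&(hs[...,1]<35);m[:150]=0;m[:,:215]=0;m[:,340:]=0
n,l,s,c=cv2.connectedComponentsWithStats(m.astype(np.uint8));print(s[1:][s[1:,4]>200])
i=1+np.argmax(s[1:,4]);ys,xs=np.where(l==i);P=np.array([ray('wrist',u,v,.150,K)[:2] for u,v in zip(xs,ys)])
u,sv,v=np.linalg.svd(P-P.mean(0),full_matrices=False);print(P.mean(0),np.degrees(np.arctan2(v[0][1],v[0][0])),np.ptp((P-P.mean(0))@v[0]))
E
```

```text
clock: 32.95
tcp_pos: [0.467, -0.0559, 0.1321]
tcp_rot: [-3.016, 0.876, 0.0]
force: [-1.2, 4.3, 1.8]
grip_width: 0.16
grip_force: 14.2
[ 0.60831282 -0.01808117  0.28577597]
clock: 33.78
tcp_pos: [0.4668, -0.0554, 0.1321]
tcp_rot: [-2.992, 0.954, 0.001]
force: [-1.0, 7.0, 4.7]
grip_width: 0.162
grip_force: 30.5
t 33.78 tcp [ 0.4668 -0.0554  0.1321] 
 [[ 0.815 -0.579 -0.001]
 [-0.579 -0.815  0.001]
 [-0.001 -0.001 -1.   ]] F [-1.   7.   4.7] w 0.1621020336418023 30.45609662309289 q [-3.770e-01 -1.200e-02  1.983e+00  1.000e-03  1.172e+00  1.811e+00]
[1.13200654 0.13744242 0.89358991]
[[ 250  302   53  106 3149]]
[ 0.44168989 -0.04027847] 141.25026182366244 0.05381228783536804
```

View pics/w10.png

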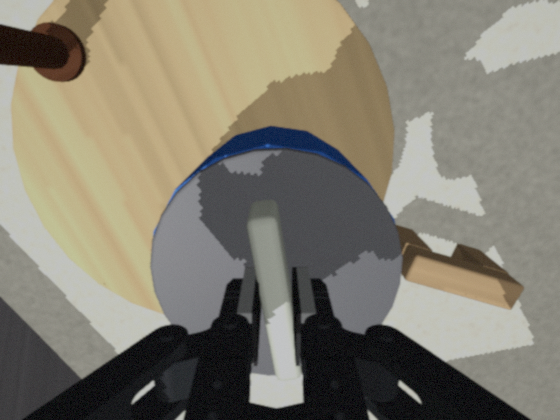

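The wing is hard against the end stop: torque is 0.9 N m and the wing sits at about -26°, as expected. Releasing and going to the post.

```bash
python3 -m pendant '[[[0,0,0,0,0,-4,13.5],[0,0,0,0,0,-7,20],[0,0,0,0,0,-7,35],[0,0,0,0,0,-7,35],[0,0,0,0,0,-7,35],[0,0,-25,0,0,-7,35],[0,0,-65,0,0,-7,35],[0,0,-100,0,0,-14,60],[20,-27,-110,0,0,-21,60],[40,-54,-110,0,0,-28,60]]]';python3 -m pendant '[[[20,-15,0,0,0,-7,60],[35,-30,0,0,0,-14,60],[35,-30,0,0,0,-21,60],[35,-30,0,0,0,-26,60],[35,-30,0,0,0,-26,60],[35,-30,0,0,0,-26,60],[35,-30,0,0,0,-26,60],[35,-30,0,0,0,-26,60],[35,-30,0,0,0,-26,60],[35,-30,0,0,0,-26,60]]]';  python3 - <<'E'
from h import *
st();delta([.623,-.004,.085])
im=snap('wrist');K=manip.calibration('wrist');r=im.astype(int)
m=((r.sum(2)<250)&(r[...,0]>r[...,2]*1.4)).astype(np.uint8)
n,l,s,c=cv2.connectedComponentsWithStats(m);print([(x,y.round()) for x,y in zip(s[1:],c[1:]) if x[4]>200],proj('wrist',[.623,-.004,.123]))
h=lambda:0
s=snap('scene');v,u=170,280
a=cv2.resize(s[v-50:v+70,u-75:u+65],None,fx=3.5,fy=3.5,interpolation=cv2.INTER_CUBIC)
b=np.zeros((420,a.shape[1]+300,3),np.uint8);b[:,:a.shape[1]]=a[:420];b[:,a.shape[1]:]=im[:,130:430]
cv2.imwrite('pics/c11.png',b[:,:,::-1])
E
```

```text
clock: 34.67
tcp_pos: [0.5338, -0.0366, 0.2477]
tcp_rot: [3.132, -0.198, 0.016]
force: [0.5, -1.0, 0.3]
grip_width: 0.701
grip_force: 0.0
clock: 35.5
tcp_pos: [0.5694, -0.0104, 0.2421]
tcp_rot: [3.1, 0.506, 0.0]
force: [-0.1, -0.2, 0.1]
grip_width: 0.7
grip_force: 0.0
t 35.50 tcp [ 0.5694 -0.0104  0.2421] 
 [[ 0.948  0.318  0.   ]
 [ 0.318 -0.948 -0.   ]
 [ 0.     0.    -1.   ]] F [-0.1 -0.2  0.1] w 0.7003425711580442 0.0 q [-0.23   0.137  1.6   -0.     1.405  1.017]
t 35.5 shift [ 52.8  11.  157.1]
[(array([   0,   50,   46,  253, 1523], dtype=int32), array([ 21., 169.])), (array([ 276,  104,   35,   40, 1071], dtype=int32), array([294., 123.]))] [291.86084919 130.363467  ]
```

View pics/c11.png

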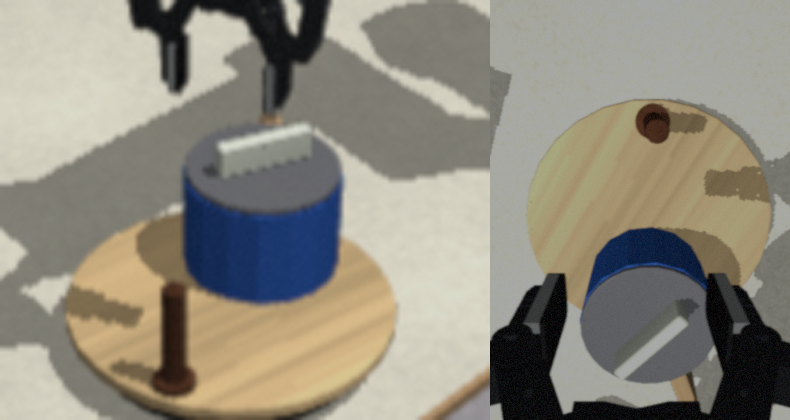

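The lid is seated and the wing is turned. The post top is at about (296,130). Gripping the post.

```bash
python3 -m pendant '[[[35,10,0,0,0,0,60],[53,14,20,0,0,0,60],[53,14,60,0,0,0,60],[53,14,100,0,0,0,60],[53,14,135,0,0,0,60],[53,14,154,0,0,0,60],[53,14,154,0,0,0,60],[53,14,154,0,0,0,10],[53,14,154,0,0,0,10],[53,14,154,0,0,0,10]]]'; python3 -m pendant '[[[0,0,0,0,0,0,10],[0,0,0,0,0,0,10],[0,0,0,0,0,0,10],[0,0,0,0,0,0,10],[0,0,0,0,0,0,10],[0,0,0,0,0,0,10],[0,0,0,0,0,0,10],[0,0,0,0,0,0,10],[0,0,0,0,0,0,10],[0,0,0,0,0,0,10]]]'
python3 - <<'E'
from h import *
st()
s=manip.read_state();T=R.from_rotvec(s['tcp_rot']);p=np.array(s['tcp_pos']);c=np.array([.525,-.038,p[2]])
print(np.linalg.norm(p-c))
for a in [6.4,12.8,19.2,25.6,32,38.4,44.8,51.2,57.6,61]:
    q=c+R.from_euler('z',a,degrees=True).apply(p-c)
    print(a,np.round(T.inv().apply(q-p)*1000,1))
E
```

```text
clock: 36.43
tcp_pos: [0.6262, -0.007, 0.091]
tcp_rot: [3.098, 0.507, 0.008]
force: [-0.1, 0.7, 0.0]
grip_width: 0.287
grip_force: 0.0
clock: 37.27
tcp_pos: [0.6261, -0.007, 0.091]
tcp_rot: [3.098, 0.508, 0.007]
force: [-1.7, 0.5, 7.1]
grip_width: 0.195
grip_force: 58.4
t 37.27 tcp [ 0.6261 -0.007   0.091 ] 
 [[ 0.948  0.319  0.005]
 [ 0.319 -0.948 -0.001]
 [ 0.004  0.003 -1.   ]] F [-1.7  0.5  7.1] w 0.19462813279584432 58.37593674659729 q [-0.204  0.421  1.566 -0.     1.149  1.042]
0.10575732329554369
6.4 [ -0.3 -11.8  -0. ]
12.8 [ -2.  -23.5  -0.1]
19.2 [ -4.9 -34.9  -0.1]
25.6 [ -9.1 -46.   -0.2]
32 [-14.5 -56.5  -0.2]
38.4 [-21.1 -66.3  -0.3]
44.8 [-28.7 -75.3  -0.3]
51.2 [-37.2 -83.5  -0.4]
57.6 [-46.6 -90.6  -0.4]
61 [-52.  -93.9  -0.5]
```

```bash
python3 -m pendant '[[[-0.3,-11.8,0,0,0,-6.4,10],[-2,-23.5,0,0,0,-12.8,10],[-4.9,-34.9,0,0,0,-19.2,10],[-9.1,-46,0,0,0,-25.6,10],[-14.5,-56.5,0,0,0,-32,10],[-21.1,-66.3,0,0,0,-38.4,10],[-28.7,-75.3,0,0,0,-44.8,10],[-37.2,-83.5,0,0,0,-51.2,10],[-46.6,-90.6,0,0,0,-57.6,10],[-51,-93.3,0,0,0,-60.4,10]]]'; python3 -m pendant '[[[0,0,0,0,0,0,10],[0,0,0,0,0,0,10],[0,0,0,0,0,0,10],[0,0,0,0,0,0,30],[0,0,0,0,0,0,50],[0,0,0,0,0,0,50],[0,0,0,0,0,0,50],[0,0,-40,0,0,0,50],[0,0,-80,0,0,0,50],[0,0,-120,0,0,0,50]]]';python3 -m pendant '[[[40,0,-10,0,0,0,50],[80,0,-20,0,0,0,50],[120,0,-20,0,0,0,50],[120,0,-20,0,0,0,50],[120,0,-20,0,0,0,50],[120,0,-20,0,0,0,50],[120,0,-20,0,0,0,50],[120,0,-20,0,0,0,50],[120,0,-20,0,0,0,50],[120,0,-20,0,0,0,50]]]'
python3 - <<'E'
from h import *
st()
t=snap('top')[170:310,120:420];s=snap('scene')[100:300,130:470]
a=cv2.resize(t,(600,280),interpolation=cv2.INTER_CUBIC);b=cv2.resize(s,(544,320),interpolation=cv2.INTER_CUBIC)
o=np.zeros((600,600,3),np.uint8);o[:280]=a;o[280:,:544]=b
cv2.imwrite('pics/f.png',o[:,:,::-1])
E
```

```text
clock: 38.1
tcp_pos: [0.5474, 0.0652, 0.091]
tcp_rot: [2.415, 2.002, 0.005]
force: [3.4, -3.1, 3.1]
grip_width: 0.188
grip_force: 59.6
clock: 38.93
tcp_pos: [0.5451, 0.0657, 0.2085]
tcp_rot: [-2.423, -1.997, 0.003]
force: [1.7, 0.1, 0.4]
grip_width: 0.584
grip_force: 0.0
clock: 39.77
tcp_pos: [0.569, 0.1826, 0.228]
tcp_rot: [-2.425, -1.997, 0.0]
force: [0.6, -0.1, 0.1]
grip_width: 0.587
grip_force: 0.0
t 39.77 tcp [0.569  0.1826 0.228 ] 
 [[ 0.192  0.981 -0.   ]
 [ 0.981 -0.192 -0.   ]
 [-0.    -0.    -1.   ]] F [ 0.6 -0.1  0.1] w 0.5867000363993684 0.0 q [ 0.108  0.219  1.535 -0.     1.388  0.302]
```

View pics/f.png

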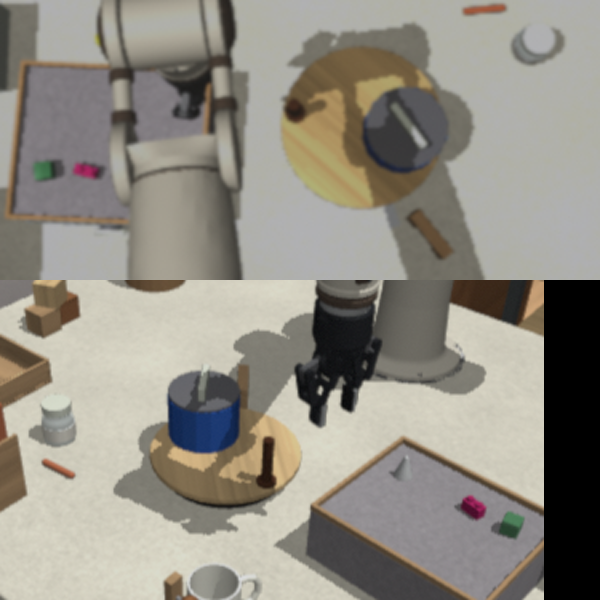

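The turntable is at the last notch and the lid is seated. The shelf holds only the three bystanders.

```bash
python3 -c "
from cell import manip
print(manip.hand_in())"
```

```text
the job is handed in; nothing more can be done
None
```

The job is done and handed in after about 40 s of robot time: the three walnut rings are in the tub, the lid is screwed clockwise to its stop, and the turntable is at its last notch; the hand-in gave no verdict.

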